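# Set out the nesting pots in size order on the sorting board

## Task

Set the four sorting pots out on the grey board in order of size, one centred on each white disc, with the smallest at the end with the red star and the biggest at the other end. The cream pot starts nested in the blue one and has to be lifted out of it; keep every pot upright throughout.

Things in the scene. Friction and masses are not known exactly. Their poses are not given: they have to be found in the camera images.
- pot_1: Orange round pot, size 1 of 4 (smallest): straight-sided cylinder 36 mm in diameter, 40 mm tall, heavy solid lower part and an open recess 16 mm deep, 30 mm wide in its top (rim 3 mm thick). Origin: centre of its underside; z up along its axis. Starts standing alone on the table.
- pot_2: Green round pot, size 2 of 4 (second smallest): straight-sided cylinder 46 mm in diameter, 48 mm tall, heavy solid lower part and an open recess 16 mm deep, 40 mm wide in its top (rim 3 mm thick). Origin: centre of its underside; z up along its axis. Starts standing alone on the table.
- pot_3: Cream round pot, size 3 of 4 (second biggest): straight-sided cylinder 56 mm in diameter, 56 mm tall, heavy solid lower part and an open recess 16 mm deep, 50 mm wide in its top (rim 3 mm thick). Origin: centre of its underside; z up along its axis. Starts nested in the recess of the blue pot with about 2 mm of play, standing 40 mm above the blue rim (its underside 48 mm above the blue pot's underside); it lifts straight out.
- pot_4: Blue round pot, size 4 of 4 (biggest): straight-sided cylinder 66 mm in diameter, 64 mm tall, heavy solid lower part and an open recess 16 mm deep, 60 mm wide in its top (rim 3 mm thick). Origin: centre of its underside; z up along its axis. Starts on the table, with the cream pot nested in its top.
- mark_a: White paper disc with a thin black edge, 78 mm across and 1 mm thick, lying on the grey board (470 x 100 mm, 6 mm thick, fixed); an end mark. The four discs mark_a, b, c, d lie in this order in a straight row along the board, 90 mm apart. Origin: its centre, on the board's upper face, where a pot's underside comes to stand (the disc itself has no felt thickness); its y axis runs along the row.
- mark_b: White paper disc with a thin black edge, 78 mm across and 1 mm thick, lying on the grey board (470 x 100 mm, 6 mm thick, fixed); a middle mark, next to mark_a. The four discs mark_a, b, c, d lie in this order in a straight row along the board, 90 mm apart. Origin: its centre, on the board's upper face, where a pot's underside comes to stand (the disc itself has no felt thickness); its y axis runs along the row.
- mark_c: White paper disc with a thin black edge, 78 mm across and 1 mm thick, lying on the grey board (470 x 100 mm, 6 mm thick, fixed); a middle mark, next to mark_d. The four discs mark_a, b, c, d lie in this order in a straight row along the board, 90 mm apart. Origin: its centre, on the board's upper face, where a pot's underside comes to stand (the disc itself has no felt thickness); its y axis runs along the row.
- mark_d: White paper disc with a thin black edge, 78 mm across and 1 mm thick, lying on the grey board (470 x 100 mm, 6 mm thick, fixed); an end mark, at the other end from mark_a. The four discs mark_a, b, c, d lie in this order in a straight row along the board, 90 mm apart. Origin: its centre, on the board's upper face, where a pot's underside comes to stand (the disc itself has no felt thickness); its y axis runs along the row.
- star: Flat red star 34 mm across, 6 mm high, fixed on the board in line with the row, 70 mm beyond the end mark at the small end; it may lie beyond mark_a or beyond mark_d. A plain black stud 20 mm across, 6 mm high, sits at the board's other end. Origin: centre of its underside, on the board's upper face.
Things that resemble listed ones, but are neither listed nor needed, are in the scene too. What is shaped like the pot_1 but pink or purple is not meant. Leave any pink look-alike of the pot_4 alone.

How it is judged (in metres and radians):
At the end, for the whole second after the job is handed in: The four pots stand on the four discs in order of size, orange (smallest), green, cream, blue (biggest), counted from the red star's end; each within 12 mm of its disc's centre, standing on the board (height within 5 mm), upright within 0.1 rad, still and released (((horizontal distance between star and mark_a below 0.15 m and horizontal distance between pot_1 and mark_a below 0.012 m and z of pot_1 in the frame of mark_a between -0.005 and 0.005 m and horizontal distance between pot_2 and mark_b below 0.012 m and z of pot_2 in the frame of mark_b between -0.005 and 0.005 m and horizontal distance between pot_3 and mark_c below 0.012 m and z of pot_3 in the frame of mark_c between -0.005 and 0.005 m and horizontal distance between pot_4 and mark_d below 0.012 m and z of pot_4 in the frame of mark_d between -0.005 and 0.005 m) or (horizontal distance between star and mark_d below 0.15 m and horizontal distance between pot_1 and mark_d below 0.012 m and z of pot_1 in the frame of mark_d between -0.005 and 0.005 m and horizontal distance between pot_2 and mark_c below 0.012 m and z of pot_2 in the frame of mark_c between -0.005 and 0.005 m and horizontal distance between pot_3 and mark_b below 0.012 m and z of pot_3 in the frame of mark_b between -0.005 and 0.005 m and horizontal distance between pot_4 and mark_a below 0.012 m and z of pot_4 in the frame of mark_a between -0.005 and 0.005 m)) and angle between each of pot_1, pot_2, pot_3, pot_4's own z axis and vertical below 0.1 rad and linear speed of each of pot_1, pot_2, pot_3, pot_4 below 0.03 m/s and angular speed of each of pot_1, pot_2, pot_3, pot_4 below 0.3 rad/s and contact force between each of pot_1, pot_2, pot_3, pot_4 and the fingers below 0.1 N); the robot touches nothing.
It fails at once if the orange pot is tipped (more than 0.6 rad) (angle between pot_1's own z axis and vertical above 0.6 rad).
It fails at once if the green pot is tipped (more than 0.6 rad) (angle between pot_2's own z axis and vertical above 0.6 rad).
It fails at once if the cream pot is tipped (more than 0.6 rad) (angle between pot_3's own z axis and vertical above 0.6 rad).
It fails at once if the blue pot is tipped (more than 0.6 rad) (angle between pot_4's own z axis and vertical above 0.6 rad).
It also fails if it takes over 128 s, if anything falls off the work surface, if the arm or the gripper's body presses on something with over 40 N, if the wrist force passes 120 N, or if a joint passes its speed limit or range.

## Robot

A 6-joint arm with a two-finger parallel gripper is mounted at the origin on the work surface. World frame = base frame: x ahead of the robot, y to its left, z up, the work surface at z = 0. Lengths are in m, angles in degrees, forces in N, time in s.
With the tool pointing down it reaches from about 0.3 to 0.75 m from the base axis. Payload 8.5 kg.
Tool frame: the origin (TCP) lies on the centre line of the jaws, within the pads' length; the fingertips stand 19 mm ahead of it and the grasp point (between the pads) is the TCP (env.tcp_to_tips is the z of the fingertips in the tool frame, in m); z points along the fingers, y is the line along which they close (so a half turn about z gives the same grasp; the last joint's range is limited). The gripper opens to 85 mm and grips with 20 to 120 N. Pads are 22 mm wide; open, the fingers measure 114 mm over their backs; the gripper's body (76 mm by 85 mm) begins 54 mm behind the grasp point. The pads swing forward as they close: fully open they stand 13 mm farther back than shut.
Start: joints at [64.956, 21.807, 74.336, -0, 83.858, -12.336], TCP at [0.121, 0.537, 0.229] pointing down, gripper open.
Joint ranges: [-178.18, 178.18], [-50.72, 133.34], [12.68, 142.11], [-81.47, 261.47], [9.98, 163.14], [-165.26, 165.26]. Speed limits (degrees/s): [136.94, 136.94, 180, 180, 180, 180].

## Interface

Orientations are given as a 3x3 rotation matrix whose columns are the frame's x, y, z axes.
In Python, from rig import env gives the robot as it stands.
- The arm moves only by the tool servo_tool, never from a script. Its argument "steps" is a list of rows, each an object of numbers: "tx", "ty", "tz": the shift along the world's x, y, z in cm; "yaw": the turn about the world's z in degrees; "claw": the finger opening in cm, from 0 to 8.54. In form: [{"tx": .., "ty": .., "tz": .., "yaw": .., "claw": ..}, ...]. A call has 1 to 20 rows; each row shifts and turns the commanded pose from where the row before left it; what a row does not reach is not made up. A row lasts 1/10 s, in which the tool goes at most 50 mm and 8.59 degrees, less where a joint would pass 70% of its speed; a pose out of reach is approached as far as the arm can. A call with a gripper value outside its range is refused whole. The fingers move at their own pace and stop on an object; "newtons" is the grip in N (left out, the last holds). Time passes only in rows, so rows that do not move let the fingers close. It gives the time, the measured TCP pose, the force, the opening and the grip force at its end, in the units of the state.
- env.observe(): the state, without advancing time (a new reading comes with each control period).
- env.get_image(name): name is "side" or "top"; returns (picture, depth): 420x560x3 uint8, red, green, blue; 420x560 float32, m along the optical axis (not along the pixel's ray), 0 where there is no reading.
- env.camera_model(name): a dict with "fovy" (degrees; the focal length in pixels is half the picture's height over the tangent of half this angle, whatever the lens; pixels are square), "cx", "cy" (the principal point, pixels), "T" (4x4, takes a point from camera to world coordinates). Camera axes: x right, y down, z forward; pixel columns grow to the right and rows downward; lengths in m; the calibration is good to about 2 mm. A picture is of the moment at which its call begins. camera_model takes no time and is no camera call.
- env.close_job(): hands the job in; it is judged then, once.
The state is a dict: "time_s": time; "q": joint angles; "qvel": joint speeds; "joint_efforts": joint torques, N m; "position": TCP position; "tool_rot": TCP orientation; "ft_force": force on the tool from outside, world axes, zero at the start; "wrist_torque": the same for the moment, N m; "grip_width": finger opening in m; "gripper_force": force on a finger pad.
Only numpy, scipy, OpenCV 4.12 (cv2) and the standard library are available. Lean on these libraries where they do the work, as an engineer would, in place of code of your own. Each camera call takes 0.05 s, during which the arm holds its last target. There are 200 camera calls.

## Working session

There is one attempt and no reset: what is moved stays moved. The work goes in short steps, Python scripts to look and compute and a tool call to move; the robot and the scene stay as the last step left them, time stands still between calls to the robot, and variables do not carry over. Pictures are saved under pics/ and viewed, at most 14 in all, crops included, and the job is handed in when it is done.

Besides the shell and the picture viewer there is one more tool, called after "Emit:" as a command line: name --argument value ..., lists and objects as JSON in quotes. servo_tool: Moves the arm, as the interface text tells. Its arguments: {"type":"object","properties":{"steps":{"type":"array"},"newtons":{"type":"number"}},"required":["steps"]}

```bash
mkdir -p pics; cat > h.py <<'E'
import sys; sys.path.insert(0,'.')
import numpy as np, cv2
from rig import env
def grab(n,save=None):
    im,d=env.get_image(n)
    if save: cv2.imwrite(f'pics/{save}.png',im[...,::-1])
    return im,d
def K(n):
    m=env.camera_model(n); f=210/np.tan(np.radians(m['fovy'])/2); return f,m['cx'],m['cy'],np.array(m['T'])
def ray(n,uv,z):
    f,cx,cy,T=K(n); d=T[:3,:3]@[(uv[0]-cx)/f,(uv[1]-cy)/f,1]; o=T[:3,3]; return o+d*(z-o[2])/d[2]
def cloud(n,d):
    f,cx,cy,T=K(n); v,u=np.mgrid[:d.shape[0],:d.shape[1]]
    P=np.stack([(u-cx)/f*d,(v-cy)/f*d,d],-1)@T[:3,:3].T+T[:3,3]; P[d<=0]=np.nan; return P
E
python3 - <<'E'
from h import *
for n in('top','side'):
    grab(n,n+'0'); print(n,env.camera_model(n))
E
```

```text
top {'fovy': 49.722050431823945, 'cx': 284.58926167803804, 'cy': 213.94927663733813, 'T': array([[ 0.01402076, -0.99076   ,  0.1349001 ,  0.37824257],
       [-0.99988303, -0.01471675, -0.00416346,  0.00808234],
       [ 0.00611028, -0.13482595, -0.99085046,  1.06404576],
       [ 0.        ,  0.        ,  0.        ,  1.        ]])}
side {'fovy': 52.93281702507919, 'cx': 282.588556796288, 'cy': 204.70124538059954, 'T': array([[ 0.76673776, -0.31876063,  0.55722964,  0.0540467 ],
       [-0.64195931, -0.38235313,  0.66460088, -0.52843381],
       [ 0.0012099 , -0.86729334, -0.49779593,  0.50686269],
       [ 0.        ,  0.        ,  0.        ,  1.        ]])}
```

View pics/top0.png

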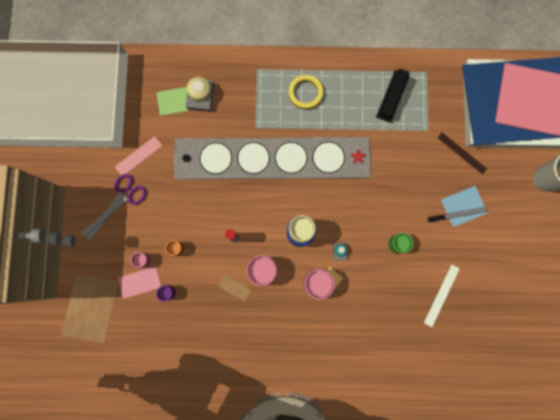

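View pics/side0.png

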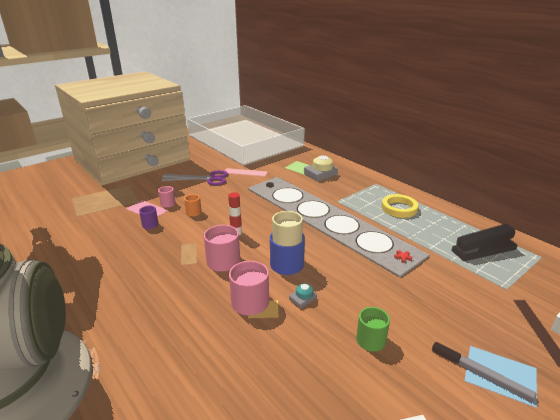

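The top view shows the orange pot at (174,248), with pink (139,260) and purple (166,293) look-alikes. The green pot is at (402,243). Cream in blue is at (302,230), with pink pot_4 look-alikes at (262,270) and (320,284). The discs are at (216,158), (253,157), (291,157) and (329,156). The star at (358,157) marks the right (-y) end, and the black stud is at (186,158). The side view agrees: orange (193,206), green (373,328), cream (287,228), blue (287,255).

```bash
cat >> h.py <<'E'
R={'orange':((8,170,120),(16,255,255)),'green':((50,130,50),(72,255,255)),'cream':((20,50,120),(34,150,255)),'blue':((108,120,40),(125,255,255))}
def pots(n,save=None,names=R,zmax=.3):
    im,d=grab(n,save); P=cloud(n,d); hsv=cv2.cvtColor(im,cv2.COLOR_RGB2HSV); out={}
    for c in names:
        m=cv2.inRange(hsv,*map(np.array,R[c]))
        m[~((P[...,0]>.15)&(P[...,0]<.7)&(abs(P[...,1])<.45)&(P[...,2]>.012)&(P[...,2]<zmax))]=0
        k,l,s,_=cv2.connectedComponentsWithStats(m)
        if k<2: continue
        i=1+np.argmax(s[1:,4]); q=P[l==i]; zt=np.percentile(q[:,2],97)
        r=q[q[:,2]>zt-.006][:,:2].astype(np.float32)
        (x,y),rad=cv2.minEnclosingCircle(r)
        out[c]=(s[i].tolist(),round(float(zt),4),round(x,4),round(y,4),round(rad,4))
    return out
def discs(n):
    im,d=grab(n); P=cloud(n,d); hsv=cv2.cvtColor(im,cv2.COLOR_RGB2HSV)
    m=cv2.inRange(hsv,(0,0,165),(180,50,255)); m[~((P[...,0]>.4)&(P[...,0]<.65)&(abs(P[...,1])<.3)&(P[...,2]<.03))]=0
    o=[]
    for c in cv2.findContours(m,0,2)[0]:
        if cv2.contourArea(c)<250: continue
        (u,v),ax,_=cv2.fitEllipse(c); M=np.zeros_like(m); cv2.drawContours(M,[c],-1,1,-1)
        z=np.nanmedian(P[M>0][:,2]); o.append((round(u,1),round(v,1),round(float(z),4),ray(n,(u,v),.007).round(4).tolist()))
    return sorted(o)
E
python3 - <<'E'
from h import *
for n in('top','side'):
    for k,v in pots(n).items(): print(n,k,v)
    for o in discs(n): print(o)
im=cv2.imread('pics/top0.png')
a=[cv2.resize(im[v-35:v+35,u-50:u+50],None,fx=4,fy=4,interpolation=2) for u,v in((174,258),(302,240),(402,243),(340,157))]
cv2.imwrite('pics/crop.png',np.vstack([np.hstack(a[:2]),np.hstack(a[2:])]))
E
```

```text
top orange ([166, 240, 15, 16, 182], 0.0425, 0.4377, 0.2544, 0.0178)
top green ([390, 235, 22, 17, 308], 0.051, 0.4565, -0.2604, 0.0222)
top cream ([289, 216, 27, 26, 555], 0.1066, 0.4804, -0.0329, 0.028)
top blue ([289, 237, 21, 9, 42], 0.0677, 0.4576, -0.0286, 0.0228)
side orange ([185, 195, 15, 17, 212], 0.0397, 0.4392, 0.2545, 0.0185)
side green ([360, 311, 29, 18, 188], 0.0486, 0.4559, -0.2614, 0.0221)
side cream ([272, 211, 31, 35, 937], 0.1034, 0.4805, -0.0324, 0.0291)
side blue ([280, 253, 15, 17, 129], 0.0464, 0.4611, -0.0572, 0.0102)
(275.3, 196.6, 0.0055, [0.6255, 0.181, 0.007])
(355.9, 242.4, 0.0053, [0.6293, -0.0775, 0.007])
```

View pics/crop.png

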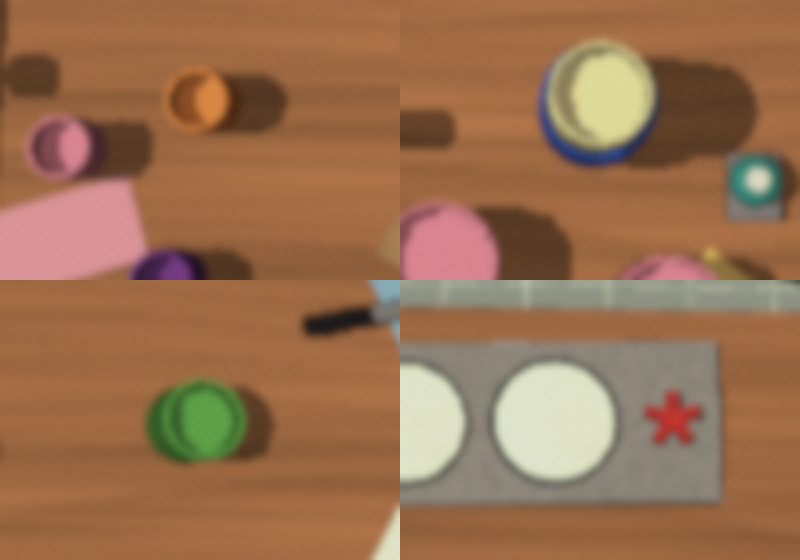

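The crop confirms the choices: plain orange at (174,248), the cream-in-blue stack, green, and the red star at the right-hand (-y) end. My x limit cut off the discs, so I'll widen it.

```bash
sed -i 's/P\[...,0\]<.65)/P[...,0]<.72)/; s/(0,0,165),(180,50,255)/(0,0,150),(180,60,255)/' h.py
python3 - <<'E'
from h import *
for n in('top','side'):
    for o in discs(n): print(n,o)
for p in((358,157),(186,158)): print(ray('top',p,.012))
s=env.observe(); print(s['position'],s['tool_rot'],s['time_s'],env.tcp_to_tips)
P=cloud('top',grab('top')[1])
for u in (190,235,272,310): print(u,np.nanmedian(P[125:133,u-4:u+4,2]),P[173:177,u-3:u+3,2].mean())
E
```

```text
top (215.3, 157.7, 0.008, [0.6555, 0.1713, 0.007])
top (253.0, 157.4, 0.0082, [0.6576, 0.0811, 0.007])
top (290.8, 157.1, 0.0083, [0.6597, -0.0092, 0.007])
top (328.3, 156.9, 0.0082, [0.6617, -0.0991, 0.007])
side (360.6, 235.4, 0.0056, [0.6565, -0.0667, 0.007])
[ 0.66119052 -0.16955153  0.012     ]
[0.65233574 0.24011909 0.012     ]
[0.12095645 0.53647853 0.22931942] [[-9.75513177e-01  2.19940979e-01 -8.99006336e-05]
 [ 2.19940994e-01  9.75513150e-01 -2.30924658e-04]
 [ 3.69094549e-05 -2.45042882e-04 -9.99999969e-01]] 0.4 0.019
190 0.0005660412348396093 0.007381622291982591
235 0.001049195918432333 0.007212019168499266
272 0.0008654310623226191 0.006973409329791717
310 0.00130855284015996 0.007324571814961776
```

Emit:
servo_tool --steps '[{"tx": 1.98, "ty": -1.76, "yaw": -4.83, "claw": 8.5}, {"tx": 1.98, "ty": -1.76, "yaw": -4.83}, {"tx": 1.98, "ty": -1.76, "yaw": -4.83}, {"tx": 1.98, "ty": -1.76, "yaw": -4.83}, {"tx": 1.98, "ty": -1.76, "yaw": -4.83}, {"tx": 1.98, "ty": -1.76, "yaw": -4.83}, {"tx": 1.98, "ty": -1.76, "yaw": -4.83}, {"tx": 1.98, "ty": -1.76, "yaw": -4.83}, {"tx": 1.98, "ty": -1.76, "yaw": -4.83}, {"tx": 1.98, "ty": -1.76, "yaw": -4.83}, {"tx": 1.98, "ty": -1.76, "yaw": -4.83}, {"tx": 1.98, "ty": -1.76, "yaw": -4.83}, {"tx": 1.98, "ty": -1.76, "yaw": -4.83}, {"tx": 1.98, "ty": -1.76, "yaw": -4.83}, {"tx": 1.98, "ty": -1.76, "yaw": -4.83}, {"tx": 1.98, "ty": -1.76, "yaw": -4.83}, {}, {}]' --newtons 40

```text
invalid input at $.steps[0]: expected keys tx, ty, tz, yaw, claw
```

Emit:
servo_tool --steps '[{"tx": 2.0, "ty": -1.76, "tz": 0, "yaw": -4.83, "claw": 8.5}, {"tx": 2.0, "ty": -1.76, "tz": 0, "yaw": -4.83, "claw": 8.5}, {"tx": 2.0, "ty": -1.76, "tz": 0, "yaw": -4.83, "claw": 8.5}, {"tx": 2.0, "ty": -1.76, "tz": 0, "yaw": -4.83, "claw": 8.5}, {"tx": 2.0, "ty": -1.76, "tz": 0, "yaw": -4.83, "claw": 8.5}, {"tx": 2.0, "ty": -1.76, "tz": 0, "yaw": -4.83, "claw": 8.5}, {"tx": 2.0, "ty": -1.76, "tz": 0, "yaw": -4.83, "claw": 8.5}, {"tx": 2.0, "ty": -1.76, "tz": 0, "yaw": -4.83, "claw": 8.5}, {"tx": 2.0, "ty": -1.76, "tz": 0, "yaw": -4.83, "claw": 8.5}, {"tx": 2.0, "ty": -1.76, "tz": 0, "yaw": -4.83, "claw": 8.5}, {"tx": 2.0, "ty": -1.76, "tz": 0, "yaw": -4.83, "claw": 8.5}, {"tx": 2.0, "ty": -1.76, "tz": 0, "yaw": -4.83, "claw": 8.5}, {"tx": 2.0, "ty": -1.76, "tz": 0, "yaw": -4.83, "claw": 8.5}, {"tx": 2.0, "ty": -1.76, "tz": 0, "yaw": -4.83, "claw": 8.5}, {"tx": 2.0, "ty": -1.76, "tz": 0, "yaw": -4.83, "claw": 8.5}, {"tx": 1.7, "ty": -1.8, "tz": 0, "yaw": -4.83, "claw": 8.5}, {"tx": 0, "ty": 0, "tz": 0, "yaw": 0, "claw": 8.5}, {"tx": 0, "ty": 0, "tz": 0, "yaw": 0, "claw": 8.5}]' --newtons 40

```text
time_s: 2.25
position: [0.4379, 0.2544, 0.2293]
tool_rot: [[-0.001, 1.0, -0.0], [1.0, 0.001, 0.0], [0.0, -0.0, -1.0]]
ft_force: [0.6, 0.6, -0.2]
grip_width: 0.085
gripper_force: 0.0
```

Emit:
servo_tool --steps '[{"tx": 0, "ty": 0, "tz": -3, "yaw": 0, "claw": 8.5}, {"tx": 0, "ty": 0, "tz": -3, "yaw": 0, "claw": 8.5}, {"tx": 0, "ty": 0, "tz": -3, "yaw": 0, "claw": 8.5}, {"tx": 0, "ty": 0, "tz": -3, "yaw": 0, "claw": 8.5}, {"tx": 0, "ty": 0, "tz": -3, "yaw": 0, "claw": 7}, {"tx": 0, "ty": 0, "tz": -2, "yaw": 0, "claw": 6}, {"tx": 0, "ty": 0, "tz": -1.5, "yaw": 0, "claw": 5.5}, {"tx": 0, "ty": 0, "tz": -1.4, "yaw": 0, "claw": 5}, {"tx": 0, "ty": 0, "tz": 0, "yaw": 0, "claw": 4.5}, {"tx": 0, "ty": 0, "tz": 0, "yaw": 0, "claw": 4}, {"tx": 0, "ty": 0, "tz": 0, "yaw": 0, "claw": 3.6}, {"tx": 0, "ty": 0, "tz": 0, "yaw": 0, "claw": 3}, {"tx": 0, "ty": 0, "tz": 0, "yaw": 0, "claw": 3}, {"tx": 0, "ty": 0, "tz": 0, "yaw": 0, "claw": 3}]'

```text
time_s: 3.65
position: [0.4383, 0.2549, 0.0315]
tool_rot: [[-0.0, 1.0, 0.002], [1.0, 0.0, 0.001], [0.001, 0.002, -1.0]]
ft_force: [-1.7, 1.5, 6.2]
grip_width: 0.0333
gripper_force: 39.3
```

Emit:
servo_tool --steps '[{"tx": 0, "ty": 0, "tz": 0.5, "yaw": 0, "claw": 3}, {"tx": 0, "ty": 0, "tz": 1, "yaw": 0, "claw": 3}, {"tx": 0, "ty": 0, "tz": 1.5, "yaw": 0, "claw": 3}, {"tx": 0, "ty": 0, "tz": 2, "yaw": 0, "claw": 3}, {"tx": 0, "ty": 0, "tz": 2, "yaw": 0, "claw": 3}, {"tx": 0, "ty": 0, "tz": 2, "yaw": 0, "claw": 3}, {"tx": 0, "ty": 0, "tz": 2, "yaw": 0, "claw": 3}, {"tx": 0, "ty": 0, "tz": 0, "yaw": 0, "claw": 3}]'

```text
time_s: 4.45
position: [0.439, 0.2548, 0.1433]
tool_rot: [[-0.0, 1.0, 0.005], [1.0, 0.0, 0.002], [0.002, 0.005, -1.0]]
ft_force: [-0.0, -0.7, -0.3]
grip_width: 0.0331
gripper_force: 39.8
```

```bash
python3 - <<'E'
from h import *
im,d=grab('side'); P=cloud('side',d)
f,cx,cy,T=K('side'); c=np.linalg.inv(T)@[.438,.255,.12,1]; u,v=int(cx+f*c[0]/c[2]),int(cy+f*c[1]/c[2]); print(u,v)
cv2.imwrite('pics/o1.png',cv2.resize(im[max(0,v-80):v+80,u-100:u+100,::-1],None,fx=3.5,fy=3.5,interpolation=2))
print(pots('side',names=['orange']),pots('top',names=['orange']))
E
```

```text
187 165
{'orange': ([180, 151, 15, 22, 234], 0.1495, 0.4376, 0.2548, 0.0181)} {'orange': ([166, 238, 4, 11, 30], 0.1532, 0.4402, 0.2417, 0.0104)}
```

View pics/o1.png

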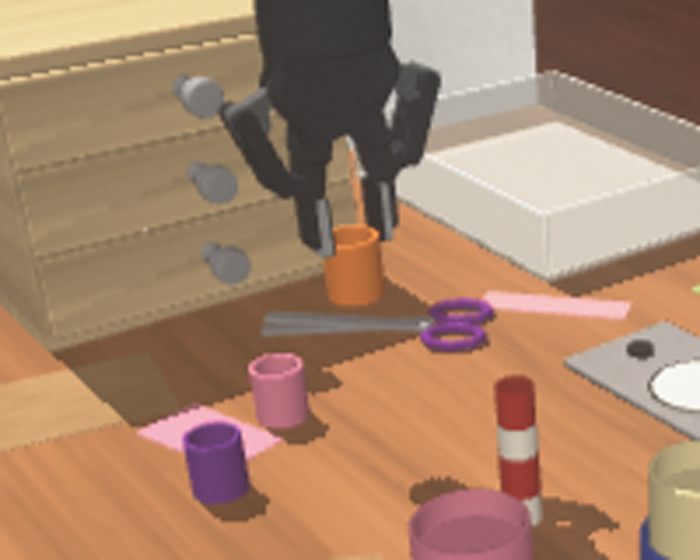

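The orange pot is lifted upright, gripped near its rim (crop at about (353,265)). Carrying it to the star-end disc.

Emit:
servo_tool --steps '[{"tx": 0.6, "ty": -1.0, "tz": 0, "yaw": 0, "claw": 3}, {"tx": 1.24, "ty": -1.97, "tz": 0, "yaw": 0, "claw": 3}, {"tx": 1.24, "ty": -1.97, "tz": 0, "yaw": 0, "claw": 3}, {"tx": 1.24, "ty": -1.97, "tz": 0, "yaw": 0, "claw": 3}, {"tx": 1.24, "ty": -1.97, "tz": 0, "yaw": 0, "claw": 3}, {"tx": 1.24, "ty": -1.97, "tz": 0, "yaw": 0, "claw": 3}, {"tx": 1.24, "ty": -1.97, "tz": 0, "yaw": 0, "claw": 3}, {"tx": 1.24, "ty": -1.97, "tz": 0, "yaw": 0, "claw": 3}, {"tx": 1.24, "ty": -1.97, "tz": 0, "yaw": 0, "claw": 3}, {"tx": 1.24, "ty": -1.97, "tz": 0, "yaw": 0, "claw": 3}, {"tx": 1.24, "ty": -1.97, "tz": 0, "yaw": 0, "claw": 3}, {"tx": 1.24, "ty": -1.97, "tz": 0, "yaw": 0, "claw": 3}, {"tx": 1.24, "ty": -1.97, "tz": 0, "yaw": 0, "claw": 3}, {"tx": 1.24, "ty": -1.97, "tz": 0, "yaw": 0, "claw": 3}, {"tx": 1.24, "ty": -1.97, "tz": 0, "yaw": 0, "claw": 3}, {"tx": 1.24, "ty": -1.97, "tz": 0, "yaw": 0, "claw": 3}, {"tx": 1.24, "ty": -1.97, "tz": 0, "yaw": 0, "claw": 3}, {"tx": 1.24, "ty": -1.97, "tz": 0, "yaw": 0, "claw": 3}, {"tx": 0.6, "ty": -0.9, "tz": 0, "yaw": 0, "claw": 3}, {"tx": 0, "ty": 0, "tz": 0, "yaw": 0, "claw": 3}]'

```text
time_s: 6.6
position: [0.6608, -0.1009, 0.1393]
tool_rot: [[0.001, 1.0, -0.001], [1.0, -0.001, 0.0], [0.0, -0.001, -1.0]]
ft_force: [0.4, 0.9, -0.8]
grip_width: 0.0329
gripper_force: 39.8
```

Emit:
servo_tool --steps '[{"tx": 0, "ty": 0, "tz": -2, "yaw": 0, "claw": 3}, {"tx": 0, "ty": 0, "tz": -2, "yaw": 0, "claw": 3}, {"tx": 0, "ty": 0, "tz": -2, "yaw": 0, "claw": 3}, {"tx": 0, "ty": 0, "tz": -2, "yaw": 0, "claw": 3}, {"tx": 0, "ty": 0, "tz": -1, "yaw": 0, "claw": 3}, {"tx": 0, "ty": 0, "tz": 0, "yaw": 0, "claw": 3}, {"tx": 0, "ty": 0, "tz": 0, "yaw": 0, "claw": 3}, {"tx": 0, "ty": 0, "tz": 0, "yaw": 0, "claw": 3}]'

```text
time_s: 7.4
position: [0.6613, -0.0994, 0.0517]
tool_rot: [[-0.0, 1.0, 0.002], [1.0, 0.0, -0.001], [-0.001, 0.002, -1.0]]
ft_force: [-0.1, -0.5, -0.3]
grip_width: 0.0332
gripper_force: 39.8
```

```bash
python3 - <<'E'
from h import *
print(pots('side',names=['orange']),pots('top',names=['orange']))
print(env.observe()['position'])
E
```

```text
{} {}
[ 0.66113819 -0.09946057  0.0514141 ]
```

```bash
python3 - <<'E'
from h import *
im,d=grab('side'); 
cv2.imwrite('pics/o2.png',cv2.resize(im[130:290,270:470,::-1],None,fx=3.5,fy=3.5,interpolation=2))
hsv=cv2.cvtColor(im,cv2.COLOR_RGB2HSV); m=cv2.inRange(hsv,(5,150,60),(18,255,255)); P=cloud('side',d); m[~((P[...,0]>.6)&(P[...,2]>.012)&(P[...,2]<.1))]=0
q=P[m>0]; print(len(q), np.nanpercentile(q,[2,50,98],axis=0) if len(q) else '')
E
```

```text
281 [[ 0.64305765 -0.11635252  0.02143885]
 [ 0.65129936 -0.10899038  0.04122382]
 [ 0.67663798 -0.0908866   0.05935345]]
```

View pics/o2.png

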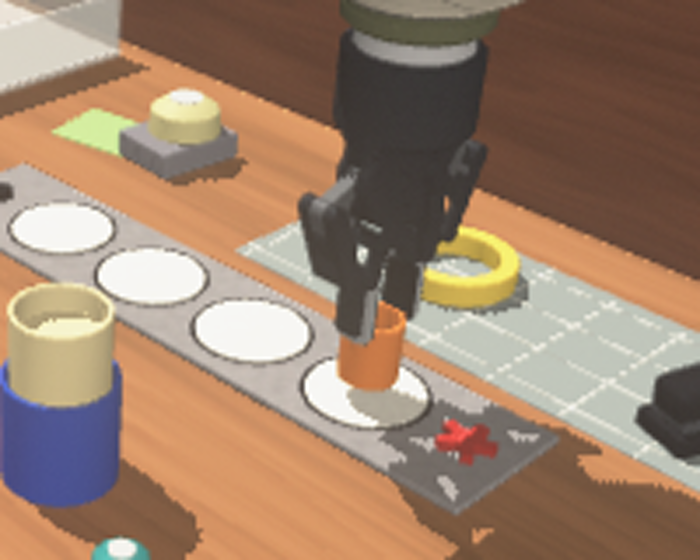

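The orange pot hovers about 13 mm above its disc and is centred. Lowering, releasing and retreating.

Emit:
servo_tool --steps '[{"tx": 0, "ty": 0, "tz": -0.6, "yaw": 0, "claw": 3}, {"tx": 0, "ty": 0, "tz": -0.4, "yaw": 0, "claw": 3}, {"tx": 0, "ty": 0, "tz": -0.3, "yaw": 0, "claw": 3}, {"tx": 0, "ty": 0, "tz": 0, "yaw": 0, "claw": 3}, {"tx": 0, "ty": 0, "tz": 0, "yaw": 0, "claw": 3}, {"tx": 0, "ty": 0, "tz": 0, "yaw": 0, "claw": 4}, {"tx": 0, "ty": 0, "tz": 0, "yaw": 0, "claw": 5}, {"tx": 0, "ty": 0, "tz": 0, "yaw": 0, "claw": 6.5}, {"tx": 0, "ty": 0, "tz": 0, "yaw": 0, "claw": 8}, {"tx": 0, "ty": 0, "tz": 1, "yaw": 0, "claw": 8.5}, {"tx": 0, "ty": 0, "tz": 2, "yaw": 0, "claw": 8.5}, {"tx": 0, "ty": 0, "tz": 3, "yaw": 0, "claw": 8.5}, {"tx": 0, "ty": 0, "tz": 3, "yaw": 0, "claw": 8.5}, {"tx": 0, "ty": 0, "tz": 3, "yaw": 0, "claw": 8.5}, {"tx": 0, "ty": 0, "tz": 0, "yaw": 0, "claw": 8.5}]'

```text
time_s: 9.05
position: [0.6624, -0.0998, 0.163]
tool_rot: [[-0.0, 1.0, 0.009], [1.0, 0.0, -0.003], [-0.003, 0.009, -1.0]]
ft_force: [0.4, -0.2, 0.7]
grip_width: 0.0849
gripper_force: 0.0
```

Emit:
servo_tool --steps '[{"tx": -1.03, "ty": -0.81, "tz": 0, "yaw": 0, "claw": 8.5}, {"tx": -2.06, "ty": -1.61, "tz": 0, "yaw": 0, "claw": 8.5}, {"tx": -2.06, "ty": -1.61, "tz": 0, "yaw": 0, "claw": 8.5}, {"tx": -2.06, "ty": -1.61, "tz": 0, "yaw": 0, "claw": 8.5}, {"tx": -2.06, "ty": -1.61, "tz": 0, "yaw": 0, "claw": 8.5}, {"tx": -2.06, "ty": -1.61, "tz": 0, "yaw": 0, "claw": 8.5}, {"tx": -2.06, "ty": -1.61, "tz": 0, "yaw": 0, "claw": 8.5}, {"tx": -2.06, "ty": -1.61, "tz": 0, "yaw": 0, "claw": 8.5}, {"tx": -2.06, "ty": -1.61, "tz": 0, "yaw": 0, "claw": 8.5}, {"tx": -2.06, "ty": -1.61, "tz": 0, "yaw": 0, "claw": 8.5}, {"tx": -1.03, "ty": -0.81, "tz": 0, "yaw": 0, "claw": 8.5}, {"tx": 0, "ty": 0, "tz": 0, "yaw": 0, "claw": 8.5}, {"tx": 0, "ty": 0, "tz": 0, "yaw": 0, "claw": 8.5}]'

```text
time_s: 10.35
position: [0.4552, -0.2602, 0.1575]
tool_rot: [[-0.0, 1.0, 0.0], [1.0, 0.0, 0.0], [0.0, 0.0, -1.0]]
ft_force: [0.1, 0.4, -0.2]
grip_width: 0.0845
gripper_force: 0.0
```

```bash
sed -i "s/(8,170,120),(16,/(5,150,60),(18,/" h.py; python3 - <<'E'
from h import *
print(pots('top',names=['orange','green'],zmax=.06)); print(pots('side',names=['orange','green'],zmax=.06))
print(env.observe()['position'])
E
```

```text
{'orange': ([323, 148, 15, 15, 171], 0.0489, 0.6558, -0.1003, 0.0164), 'green': ([390, 235, 11, 12, 51], 0.05, 0.4599, -0.2427, 0.0085)}
{'orange': ([372, 226, 13, 19, 137], 0.0452, 0.6608, -0.1107, 0.0103), 'green': ([360, 312, 29, 17, 183], 0.0484, 0.4556, -0.2622, 0.0218)}
[ 0.45550548 -0.25989353  0.15738418]
```

Emit:
servo_tool --steps '[{"tx": 0, "ty": -0.1, "tz": -2, "yaw": 0, "claw": 8.5}, {"tx": 0, "ty": 0, "tz": -3, "yaw": 0, "claw": 8.5}, {"tx": 0, "ty": 0, "tz": -3, "yaw": 0, "claw": 8.5}, {"tx": 0, "ty": 0, "tz": -2, "yaw": 0, "claw": 8}, {"tx": 0, "ty": 0, "tz": -1.4, "yaw": 0, "claw": 7}, {"tx": 0, "ty": 0, "tz": -1, "yaw": 0, "claw": 6}, {"tx": 0, "ty": 0, "tz": 0, "yaw": 0, "claw": 5.5}, {"tx": 0, "ty": 0, "tz": 0, "yaw": 0, "claw": 5}, {"tx": 0, "ty": 0, "tz": 0, "yaw": 0, "claw": 4.6}, {"tx": 0, "ty": 0, "tz": 0, "yaw": 0, "claw": 4}, {"tx": 0, "ty": 0, "tz": 0, "yaw": 0, "claw": 4}, {"tx": 0, "ty": 0, "tz": 0, "yaw": 0, "claw": 4}]'

```text
time_s: 11.65
position: [0.4553, -0.2617, 0.0345]
tool_rot: [[-0.0, 1.0, 0.002], [1.0, 0.0, -0.001], [-0.001, 0.002, -1.0]]
ft_force: [-0.2, 0.7, 5.3]
grip_width: 0.0443
gripper_force: 40.2
```

Emit:
servo_tool --steps '[{"tx": 0, "ty": 0, "tz": 0.5, "yaw": 0, "claw": 4}, {"tx": 0, "ty": 0, "tz": 1, "yaw": 0, "claw": 4}, {"tx": 0, "ty": 0, "tz": 1.5, "yaw": 0, "claw": 4}, {"tx": 0, "ty": 0, "tz": 2, "yaw": 0, "claw": 4}, {"tx": 0, "ty": 0, "tz": 2, "yaw": 0, "claw": 4}, {"tx": 0, "ty": 0, "tz": 2, "yaw": 0, "claw": 4}, {"tx": 0, "ty": 0, "tz": 2, "yaw": 0, "claw": 4}, {"tx": 0, "ty": 0, "tz": 0, "yaw": 0, "claw": 4}]'

```text
time_s: 12.45
position: [0.4556, -0.2623, 0.1464]
tool_rot: [[-0.0, 1.0, 0.004], [1.0, 0.0, -0.004], [-0.004, 0.004, -1.0]]
ft_force: [0.3, -0.8, -1.1]
grip_width: 0.0444
gripper_force: 40.9
```

```bash
python3 - <<'E'
from h import *
print(pots('side',names=['green'])); print(pots('top',names=['orange']))
print(env.observe()['position'])
E
```

```text
{'green': ([380, 250, 20, 19, 135], 0.1599, 0.4561, -0.2646, 0.0223)}
{'orange': ([323, 148, 15, 15, 171], 0.0484, 0.6567, -0.0991, 0.0166)}
[ 0.45461757 -0.26139104  0.14353473]
```

Emit:
servo_tool --steps '[{"tx": 0.73, "ty": 0.9, "tz": 0, "yaw": 0, "claw": 4}, {"tx": 1.46, "ty": 1.8, "tz": 0, "yaw": 0, "claw": 4}, {"tx": 1.46, "ty": 1.8, "tz": 0, "yaw": 0, "claw": 4}, {"tx": 1.46, "ty": 1.8, "tz": 0, "yaw": 0, "claw": 4}, {"tx": 1.46, "ty": 1.8, "tz": 0, "yaw": 0, "claw": 4}, {"tx": 1.46, "ty": 1.8, "tz": 0, "yaw": 0, "claw": 4}, {"tx": 1.46, "ty": 1.8, "tz": 0, "yaw": 0, "claw": 4}, {"tx": 1.46, "ty": 1.8, "tz": 0, "yaw": 0, "claw": 4}, {"tx": 1.46, "ty": 1.8, "tz": 0, "yaw": 0, "claw": 4}, {"tx": 1.46, "ty": 1.8, "tz": 0, "yaw": 0, "claw": 4}, {"tx": 1.46, "ty": 1.8, "tz": 0, "yaw": 0, "claw": 4}, {"tx": 1.46, "ty": 1.8, "tz": 0, "yaw": 0, "claw": 4}, {"tx": 1.46, "ty": 1.8, "tz": 0, "yaw": 0, "claw": 4}, {"tx": 1.46, "ty": 1.8, "tz": 0, "yaw": 0, "claw": 4}, {"tx": 0.73, "ty": 0.9, "tz": 0, "yaw": 0, "claw": 4}, {"tx": 0, "ty": 0, "tz": -1.5, "yaw": 0, "claw": 4}, {"tx": 0, "ty": 0, "tz": -2, "yaw": 0, "claw": 4}, {"tx": 0, "ty": 0, "tz": -2, "yaw": 0, "claw": 4}, {"tx": 0, "ty": 0, "tz": -1.5, "yaw": 0, "claw": 4}, {"tx": 0, "ty": 0, "tz": 0, "yaw": 0, "claw": 4}]'

```text
time_s: 14.55
position: [0.6577, -0.0091, 0.0705]
tool_rot: [[-0.0, 1.0, -0.006], [1.0, 0.0, 0.001], [0.001, -0.006, -1.0]]
ft_force: [-0.7, 0.8, -0.9]
grip_width: 0.0441
gripper_force: 40.9
```

Emit:
servo_tool --steps '[{"tx": 0, "ty": 0, "tz": 0, "yaw": 0, "claw": 4}, {"tx": 0, "ty": 0, "tz": 0, "yaw": 0, "claw": 4}]'

```text
time_s: 14.75
position: [0.6596, -0.0095, 0.0744]
tool_rot: [[-0.0, 1.0, 0.001], [1.0, 0.0, -0.0], [-0.0, 0.001, -1.0]]
ft_force: [-0.3, -0.9, 0.1]
grip_width: 0.0445
gripper_force: 41.0
```

```bash
python3 - <<'E'
from h import *
print(pots('side',names=['green','orange'])); print(pots('top',names=['orange']))
print(env.observe()['position'])
im,d=grab('side'); 
cv2.imwrite('pics/g2.png',cv2.resize(im[130:290,270:470,::-1],None,fx=3.5,fy=3.5,interpolation=2))
E
```

```text
{'green': ([353, 190, 2, 6, 6], 0.0877, 0.6714, -0.023, 0.013), 'orange': ([367, 222, 18, 23, 330], 0.0454, 0.6592, -0.0989, 0.0186)}
{'orange': ([324, 148, 13, 16, 155], 0.0494, 0.6562, -0.1004, 0.016)}
[ 0.6595429  -0.00951656  0.07436   ]
```

View pics/g2.png

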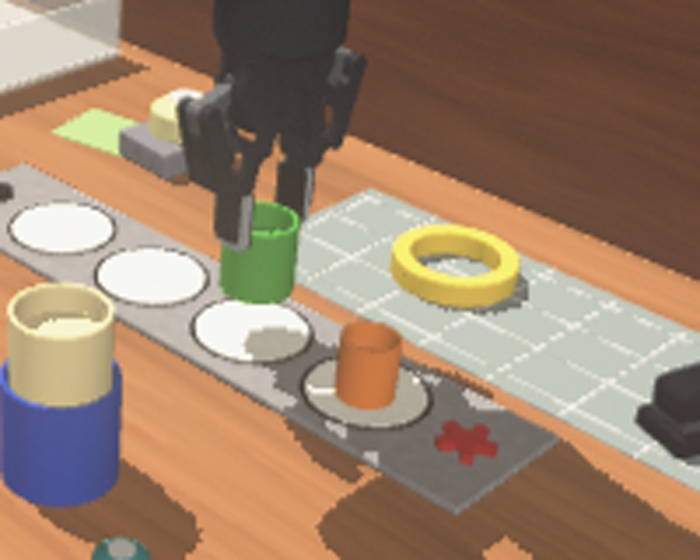

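Orange stands on its disc, and green hovers over the next one. Lowering 34 mm and releasing.

Emit:
servo_tool --steps '[{"tx": 0, "ty": 0, "tz": -1, "yaw": 0, "claw": 4}, {"tx": 0, "ty": 0, "tz": -1, "yaw": 0, "claw": 4}, {"tx": 0, "ty": 0, "tz": -0.7, "yaw": 0, "claw": 4}, {"tx": 0, "ty": 0, "tz": -0.4, "yaw": 0, "claw": 4}, {"tx": 0, "ty": 0, "tz": -0.3, "yaw": 0, "claw": 4}, {"tx": 0, "ty": 0, "tz": 0, "yaw": 0, "claw": 4}, {"tx": 0, "ty": 0, "tz": 0, "yaw": 0, "claw": 4}, {"tx": 0, "ty": 0, "tz": 0, "yaw": 0, "claw": 5}, {"tx": 0, "ty": 0, "tz": 0, "yaw": 0, "claw": 6}, {"tx": 0, "ty": 0, "tz": 0, "yaw": 0, "claw": 7.5}, {"tx": 0, "ty": 0, "tz": 0, "yaw": 0, "claw": 8.5}, {"tx": 0, "ty": 0, "tz": 1, "yaw": 0, "claw": 8.5}, {"tx": 0, "ty": 0, "tz": 2, "yaw": 0, "claw": 8.5}, {"tx": 0, "ty": 0, "tz": 3, "yaw": 0, "claw": 8.5}, {"tx": 0, "ty": 0, "tz": 3, "yaw": 0, "claw": 8.5}, {"tx": 0, "ty": 0, "tz": 3, "yaw": 0, "claw": 8.5}, {"tx": 0, "ty": 0, "tz": 3, "yaw": 0, "claw": 8.5}, {"tx": 0, "ty": 0, "tz": 0, "yaw": 0, "claw": 8.5}, {"tx": 0, "ty": 0, "tz": 0, "yaw": 0, "claw": 8.5}]'

```text
time_s: 16.8
position: [0.6592, -0.0095, 0.1902]
tool_rot: [[-0.0, 1.0, 0.001], [1.0, 0.0, -0.0], [-0.0, 0.001, -1.0]]
ft_force: [0.3, 0.3, -0.2]
grip_width: 0.0846
gripper_force: 0.0
```

Emit:
servo_tool --steps '[{"tx": -0.95, "ty": -0.15, "tz": 0, "yaw": 0, "claw": 8.5}, {"tx": -2, "ty": -0.25, "tz": 0, "yaw": 0, "claw": 8.5}, {"tx": -2, "ty": -0.25, "tz": 0, "yaw": 0, "claw": 8.5}, {"tx": -2, "ty": -0.25, "tz": 0, "yaw": 0, "claw": 8.5}, {"tx": -2, "ty": -0.25, "tz": 0, "yaw": 0, "claw": 8.5}, {"tx": -2, "ty": -0.25, "tz": 0, "yaw": 0, "claw": 8.5}, {"tx": -2, "ty": -0.25, "tz": 0, "yaw": 0, "claw": 8.5}, {"tx": -2, "ty": -0.25, "tz": 0, "yaw": 0, "claw": 8.5}, {"tx": -2, "ty": -0.25, "tz": 0, "yaw": 0, "claw": 8.5}, {"tx": -0.95, "ty": -0.15, "tz": 0, "yaw": 0, "claw": 8.5}, {"tx": 0, "ty": 0, "tz": 0, "yaw": 0, "claw": 8.5}, {"tx": 0, "ty": 0, "tz": 0, "yaw": 0, "claw": 8.5}]'

```text
time_s: 18.0
position: [0.4807, -0.0325, 0.1892]
tool_rot: [[0.0, 1.0, -0.0], [1.0, -0.0, 0.0], [0.0, -0.0, -1.0]]
ft_force: [0.1, 0.2, 0.3]
grip_width: 0.0846
gripper_force: 0.0
```

```bash
python3 - <<'E'
from h import *
print(pots('side',names=['green','orange','cream'],zmax=.11)); print(pots('top',names=['orange','green'],zmax=.11))
print(env.observe()['position'])
E
```

```text
{'green': ([340, 209, 10, 2, 11], 0.0544, 0.6469, -0.0248, 0.0095), 'orange': ([367, 222, 18, 23, 342], 0.0452, 0.6591, -0.0982, 0.0186), 'cream': ([272, 211, 31, 35, 924], 0.1036, 0.4806, -0.0326, 0.0286)}
{'orange': ([323, 148, 15, 15, 171], 0.0487, 0.6558, -0.0991, 0.0166), 'green': ([284, 145, 17, 18, 190], 0.0549, 0.6494, -0.0239, 0.0126)}
[ 0.48085481 -0.03251569  0.18921518]
```

Emit:
servo_tool --steps '[{"tx": 0, "ty": 0, "tz": -1.5, "yaw": 0, "claw": 8.5}, {"tx": 0, "ty": 0, "tz": -2.5, "yaw": 0, "claw": 8.5}, {"tx": 0, "ty": 0, "tz": -2.5, "yaw": 0, "claw": 8.5}, {"tx": 0, "ty": 0, "tz": -2, "yaw": 0, "claw": 8.5}, {"tx": 0, "ty": 0, "tz": -1.2, "yaw": 0, "claw": 8}, {"tx": 0, "ty": 0, "tz": 0, "yaw": 0, "claw": 7}, {"tx": 0, "ty": 0, "tz": 0, "yaw": 0, "claw": 6.4}, {"tx": 0, "ty": 0, "tz": 0, "yaw": 0, "claw": 6}, {"tx": 0, "ty": 0, "tz": 0, "yaw": 0, "claw": 5.6}, {"tx": 0, "ty": 0, "tz": 0, "yaw": 0, "claw": 5}, {"tx": 0, "ty": 0, "tz": 0, "yaw": 0, "claw": 5}, {"tx": 0, "ty": 0, "tz": 0, "yaw": 0, "claw": 5}]'

```text
time_s: 19.3
position: [0.4808, -0.0326, 0.0939]
tool_rot: [[-0.0, 1.0, 0.003], [1.0, 0.0, -0.001], [-0.001, 0.003, -1.0]]
ft_force: [-1.6, 0.6, 8.9]
grip_width: 0.0537
gripper_force: 39.9
```

Emit:
servo_tool --steps '[{"tx": 0, "ty": 0, "tz": 0.3, "yaw": 0, "claw": 5}, {"tx": 0, "ty": 0, "tz": 0.5, "yaw": 0, "claw": 5}, {"tx": 0, "ty": 0, "tz": 0.7, "yaw": 0, "claw": 5}, {"tx": 0, "ty": 0, "tz": 0.8, "yaw": 0, "claw": 5}, {"tx": 0, "ty": 0, "tz": 1, "yaw": 0, "claw": 5}, {"tx": 0, "ty": 0, "tz": 2, "yaw": 0, "claw": 5}, {"tx": 0, "ty": 0, "tz": 2, "yaw": 0, "claw": 5}, {"tx": 0, "ty": 0, "tz": 0, "yaw": 0, "claw": 5}, {"tx": 0, "ty": 0, "tz": 0, "yaw": 0, "claw": 5}]'

```text
time_s: 20.2
position: [0.4801, -0.0325, 0.1655]
tool_rot: [[-0.0, 1.0, 0.0], [1.0, 0.0, -0.0], [-0.0, 0.0, -1.0]]
ft_force: [-0.6, -1.0, -1.2]
grip_width: 0.053
gripper_force: 42.3
```

```bash
python3 - <<'E'
from h import *
im,d=grab('side'); 
cv2.imwrite('pics/c1.png',cv2.resize(im[130:290,200:400,::-1],None,fx=3.5,fy=3.5,interpolation=2))
print(pots('side',names=['cream','blue']))
E
```

```text
{'cream': ([271, 177, 32, 42, 1073], 0.1737, 0.4794, -0.0317, 0.0289), 'blue': ([270, 232, 32, 38, 674], 0.0632, 0.475, -0.0348, 0.0314)}
```

View pics/c1.png

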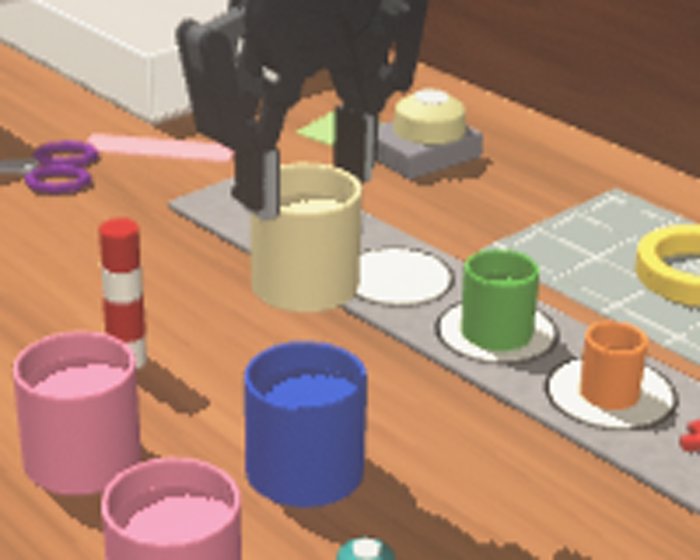

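The cream pot is out and upright. Blue stands empty at crop (305,420), and green and orange are on their discs.

Emit:
servo_tool --steps '[{"tx": 0.75, "ty": 0.5, "tz": 0, "yaw": 0, "claw": 5}, {"tx": 1.48, "ty": 0.94, "tz": 0, "yaw": 0, "claw": 5}, {"tx": 1.48, "ty": 0.94, "tz": 0, "yaw": 0, "claw": 5}, {"tx": 1.48, "ty": 0.94, "tz": 0, "yaw": 0, "claw": 5}, {"tx": 1.48, "ty": 0.94, "tz": 0, "yaw": 0, "claw": 5}, {"tx": 1.48, "ty": 0.94, "tz": 0, "yaw": 0, "claw": 5}, {"tx": 1.48, "ty": 0.94, "tz": 0, "yaw": 0, "claw": 5}, {"tx": 1.48, "ty": 0.94, "tz": 0, "yaw": 0, "claw": 5}, {"tx": 1.48, "ty": 0.94, "tz": 0, "yaw": 0, "claw": 5}, {"tx": 1.48, "ty": 0.94, "tz": 0, "yaw": 0, "claw": 5}, {"tx": 1.48, "ty": 0.94, "tz": 0, "yaw": 0, "claw": 5}, {"tx": 1.48, "ty": 0.94, "tz": 0, "yaw": 0, "claw": 5}, {"tx": 0.75, "ty": 0.5, "tz": 0, "yaw": 0, "claw": 5}, {"tx": 0, "ty": 0, "tz": -1.5, "yaw": 0, "claw": 5}, {"tx": 0, "ty": 0, "tz": -2.5, "yaw": 0, "claw": 5}, {"tx": 0, "ty": 0, "tz": -2.5, "yaw": 0, "claw": 5}, {"tx": 0, "ty": 0, "tz": -2, "yaw": 0, "claw": 5}, {"tx": 0, "ty": 0, "tz": -1, "yaw": 0, "claw": 5}, {"tx": 0, "ty": 0, "tz": 0, "yaw": 0, "claw": 5}, {"tx": 0, "ty": 0, "tz": 0, "yaw": 0, "claw": 5}]'

```text
time_s: 22.3
position: [0.6584, 0.0809, 0.0712]
tool_rot: [[-0.0, 1.0, 0.001], [1.0, 0.0, -0.0], [-0.0, 0.001, -1.0]]
ft_force: [-0.7, 1.3, -1.6]
grip_width: 0.0527
gripper_force: 42.4
```

```bash
python3 - <<'E'
from h import *
print(pots('side',names=['cream','blue'])); print(pots('top',names=['blue']))
print(env.observe()['position'])
E
```

```text
{'cream': ([302, 175, 25, 33, 629], 0.0798, 0.6588, 0.0809, 0.0295), 'blue': ([270, 229, 35, 41, 974], 0.0634, 0.4793, -0.0342, 0.0332)}
{'blue': ([288, 217, 28, 29, 631], 0.0658, 0.4787, -0.0334, 0.032)}
[0.65859511 0.0809258  0.07169108]
```

Emit:
servo_tool --steps '[{"tx": 0, "ty": 0, "tz": -0.6, "yaw": 0, "claw": 5}, {"tx": 0, "ty": 0, "tz": -0.5, "yaw": 0, "claw": 5}, {"tx": 0, "ty": 0, "tz": -0.4, "yaw": 0, "claw": 5}, {"tx": 0, "ty": 0, "tz": -0.3, "yaw": 0, "claw": 5}, {"tx": 0, "ty": 0, "tz": 0, "yaw": 0, "claw": 5}, {"tx": 0, "ty": 0, "tz": 0, "yaw": 0, "claw": 5}, {"tx": 0, "ty": 0, "tz": 0, "yaw": 0, "claw": 6}, {"tx": 0, "ty": 0, "tz": 0, "yaw": 0, "claw": 7}, {"tx": 0, "ty": 0, "tz": 0, "yaw": 0, "claw": 8.5}, {"tx": 0, "ty": 0, "tz": 0, "yaw": 0, "claw": 8.5}, {"tx": 0, "ty": 0, "tz": 1, "yaw": 0, "claw": 8.5}, {"tx": 0, "ty": 0, "tz": 2, "yaw": 0, "claw": 8.5}, {"tx": 0, "ty": 0, "tz": 3, "yaw": 0, "claw": 8.5}, {"tx": 0, "ty": 0, "tz": 3, "yaw": 0, "claw": 8.5}, {"tx": 0, "ty": 0, "tz": 3, "yaw": 0, "claw": 8.5}, {"tx": 0, "ty": 0, "tz": 0, "yaw": 0, "claw": 8.5}, {"tx": 0, "ty": 0, "tz": 0, "yaw": 0, "claw": 8.5}]'

```text
time_s: 24.1
position: [0.658, 0.0809, 0.1733]
tool_rot: [[-0.0, 1.0, 0.001], [1.0, 0.0, -0.0], [-0.0, 0.001, -1.0]]
ft_force: [-0.3, 0.3, -1.3]
grip_width: 0.085
gripper_force: 0.0
```

Emit:
servo_tool --steps '[{"tx": -0.95, "ty": -0.65, "tz": 0, "yaw": 0, "claw": 8.5}, {"tx": -2, "ty": -1.27, "tz": 0, "yaw": 0, "claw": 8.5}, {"tx": -2, "ty": -1.27, "tz": 0, "yaw": 0, "claw": 8.5}, {"tx": -2, "ty": -1.27, "tz": 0, "yaw": 0, "claw": 8.5}, {"tx": -2, "ty": -1.27, "tz": 0, "yaw": 0, "claw": 8.5}, {"tx": -2, "ty": -1.27, "tz": 0, "yaw": 0, "claw": 8.5}, {"tx": -2, "ty": -1.27, "tz": 0, "yaw": 0, "claw": 8.5}, {"tx": -2, "ty": -1.27, "tz": 0, "yaw": 0, "claw": 8.5}, {"tx": -2, "ty": -1.27, "tz": 0, "yaw": 0, "claw": 8.5}, {"tx": -0.95, "ty": -0.65, "tz": 0, "yaw": 0, "claw": 8.5}, {"tx": 0, "ty": 0, "tz": 0, "yaw": 0, "claw": 8.5}, {"tx": 0, "ty": 0, "tz": 0, "yaw": 0, "claw": 8.5}]'

```text
time_s: 25.3
position: [0.4795, -0.0336, 0.1722]
tool_rot: [[0.0, 1.0, 0.0], [1.0, -0.0, 0.0], [0.0, 0.0, -1.0]]
ft_force: [-0.1, 0.5, -0.3]
grip_width: 0.0852
gripper_force: 0.0
```

```bash
python3 - <<'E'
from h import *
print(pots('side',save='s3',zmax=.08)); print(pots('top',zmax=.08))
print(env.observe()['position'])
E
```

```text
{'orange': ([367, 222, 18, 23, 341], 0.046, 0.6591, -0.0989, 0.0184), 'green': ([340, 207, 14, 5, 20], 0.0537, 0.6562, -0.0222, 0.016), 'cream': ([302, 183, 24, 30, 631], 0.0613, 0.6573, 0.0807, 0.0293), 'blue': ([270, 229, 34, 41, 730], 0.0634, 0.4802, -0.0339, 0.0334)}
{'orange': ([323, 148, 15, 15, 170], 0.0485, 0.6574, -0.0988, 0.0168), 'green': ([284, 145, 17, 19, 235], 0.0569, 0.6492, -0.0112, 0.0189), 'cream': ([240, 140, 25, 28, 504], 0.065, 0.6569, 0.0806, 0.0281), 'blue': ([288, 229, 11, 16, 102], 0.0663, 0.461, -0.0154, 0.0174)}
[ 0.47965464 -0.03334633  0.17224048]
```

Emit:
servo_tool --steps '[{"tx": 0, "ty": 0, "tz": -1.5, "yaw": 0, "claw": 8.54}, {"tx": 0, "ty": 0, "tz": -2.5, "yaw": 0, "claw": 8.54}, {"tx": 0, "ty": 0, "tz": -2, "yaw": 0, "claw": 8.54}, {"tx": 0, "ty": 0, "tz": -1.5, "yaw": 0, "claw": 8.54}, {"tx": 0, "ty": 0, "tz": -1.5, "yaw": 0, "claw": 8.54}, {"tx": 0, "ty": 0, "tz": -1.5, "yaw": 0, "claw": 8.54}, {"tx": 0, "ty": 0, "tz": -1.2, "yaw": 0, "claw": 8.54}, {"tx": 0, "ty": 0, "tz": -1, "yaw": 0, "claw": 8.54}, {"tx": 0, "ty": 0, "tz": 0, "yaw": 0, "claw": 8}, {"tx": 0, "ty": 0, "tz": 0, "yaw": 0, "claw": 7.4}, {"tx": 0, "ty": 0, "tz": 0, "yaw": 0, "claw": 7}, {"tx": 0, "ty": 0, "tz": 0, "yaw": 0, "claw": 6.6}, {"tx": 0, "ty": 0, "tz": 0, "yaw": 0, "claw": 6}, {"tx": 0, "ty": 0, "tz": 0, "yaw": 0, "claw": 6}, {"tx": 0, "ty": 0, "tz": 0, "yaw": 0, "claw": 6}]' --newtons 60

```text
time_s: 26.9
position: [0.4795, -0.0338, 0.047]
tool_rot: [[-0.0, 1.0, 0.002], [1.0, 0.0, -0.001], [-0.001, 0.002, -1.0]]
ft_force: [-3.0, 0.5, 14.4]
grip_width: 0.0639
gripper_force: 62.2
```

Emit:
servo_tool --steps '[{"tx": 0, "ty": 0, "tz": 0.3, "yaw": 0, "claw": 6}, {"tx": 0, "ty": 0, "tz": 0.7, "yaw": 0, "claw": 6}, {"tx": 0, "ty": 0, "tz": 1, "yaw": 0, "claw": 6}, {"tx": 0, "ty": 0, "tz": 2, "yaw": 0, "claw": 6}, {"tx": 0, "ty": 0, "tz": 2, "yaw": 0, "claw": 6}, {"tx": 0, "ty": 0, "tz": 2, "yaw": 0, "claw": 6}, {"tx": 0, "ty": 0, "tz": 2, "yaw": 0, "claw": 6}, {"tx": 0, "ty": 0, "tz": 2, "yaw": 0, "claw": 6}, {"tx": 0, "ty": 0, "tz": 0, "yaw": 0, "claw": 6}, {"tx": 0, "ty": 0, "tz": 0, "yaw": 0, "claw": 6}]'

```text
time_s: 27.9
position: [0.4787, -0.0336, 0.1653]
tool_rot: [[-0.0, 1.0, 0.0], [1.0, 0.0, -0.0], [-0.0, 0.0, -1.0]]
ft_force: [0.1, -0.3, -2.9]
grip_width: 0.0635
gripper_force: 66.5
```

```bash
python3 - <<'E'
from h import *
print(pots('side',names=['blue'])); print(env.observe()['position'])
E
```

```text
{'blue': ([269, 173, 37, 48, 1205], 0.1808, 0.4778, -0.0333, 0.0339)}
[ 0.47845865 -0.03352567  0.16473704]
```

Emit:
servo_tool --steps '[{"tx": 0.66, "ty": 0.76, "tz": 0, "yaw": 0, "claw": 6}, {"tx": 1.26, "ty": 1.46, "tz": 0, "yaw": 0, "claw": 6}, {"tx": 1.26, "ty": 1.46, "tz": 0, "yaw": 0, "claw": 6}, {"tx": 1.26, "ty": 1.46, "tz": 0, "yaw": 0, "claw": 6}, {"tx": 1.26, "ty": 1.46, "tz": 0, "yaw": 0, "claw": 6}, {"tx": 1.26, "ty": 1.46, "tz": 0, "yaw": 0, "claw": 6}, {"tx": 1.26, "ty": 1.46, "tz": 0, "yaw": 0, "claw": 6}, {"tx": 1.26, "ty": 1.46, "tz": 0, "yaw": 0, "claw": 6}, {"tx": 1.26, "ty": 1.46, "tz": 0, "yaw": 0, "claw": 6}, {"tx": 1.26, "ty": 1.46, "tz": 0, "yaw": 0, "claw": 6}, {"tx": 1.26, "ty": 1.46, "tz": 0, "yaw": 0, "claw": 6}, {"tx": 1.26, "ty": 1.46, "tz": 0, "yaw": 0, "claw": 6}, {"tx": 1.26, "ty": 1.46, "tz": 0, "yaw": 0, "claw": 6}, {"tx": 1.26, "ty": 1.46, "tz": 0, "yaw": 0, "claw": 6}, {"tx": 0.66, "ty": 0.76, "tz": 0, "yaw": 0, "claw": 6}, {"tx": 0, "ty": 0, "tz": 0, "yaw": 0, "claw": 6}, {"tx": 0, "ty": 0, "tz": 0, "yaw": 0, "claw": 6}]'

```text
time_s: 29.65
position: [0.6556, 0.1712, 0.1648]
tool_rot: [[-0.0, 1.0, -0.001], [1.0, 0.0, -0.0], [-0.0, -0.001, -1.0]]
ft_force: [-0.4, -0.3, -2.3]
grip_width: 0.0638
gripper_force: 66.5
```

Emit:
servo_tool --steps '[{"tx": 0, "ty": 0, "tz": -1.5, "yaw": 0, "claw": 6}, {"tx": 0, "ty": 0, "tz": -2.5, "yaw": 0, "claw": 6}, {"tx": 0, "ty": 0, "tz": -2.5, "yaw": 0, "claw": 6}, {"tx": 0, "ty": 0, "tz": -2, "yaw": 0, "claw": 6}, {"tx": 0, "ty": 0, "tz": -1, "yaw": 0, "claw": 6}, {"tx": 0, "ty": 0, "tz": 0, "yaw": 0, "claw": 6}, {"tx": 0, "ty": 0, "tz": 0, "yaw": 0, "claw": 6}]'

```text
time_s: 30.35
position: [0.6564, 0.1711, 0.0715]
tool_rot: [[0.0, 1.0, 0.001], [1.0, -0.0, 0.0], [0.0, 0.001, -1.0]]
ft_force: [-0.3, 0.1, -1.0]
grip_width: 0.0637
gripper_force: 66.5
```

```bash
python3 - <<'E'
from h import *
print(pots('side',save='s4')); print(env.observe()['position'])
E
```

```text
{'orange': ([367, 222, 18, 23, 336], 0.0453, 0.6591, -0.0986, 0.019), 'cream': ([302, 183, 24, 30, 632], 0.0607, 0.6566, 0.0806, 0.0295), 'blue': ([276, 161, 26, 34, 694], 0.0867, 0.6572, 0.1703, 0.0344)}
[0.65655548 0.17120357 0.07185057]
```

View pics/s4.png

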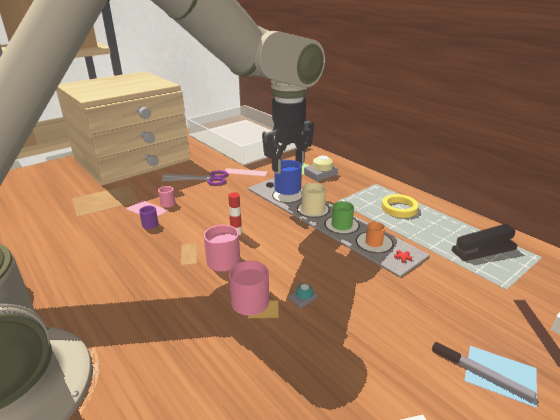

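All four pots are in order in the side view: orange (375,233), green (343,215), cream (314,198), blue (288,178). Blue still hovers about 17 mm above its disc, so I'll lower it.

Emit:
servo_tool --steps '[{"tx": 0, "ty": 0, "tz": -0.6, "yaw": 0, "claw": 6}, {"tx": 0, "ty": 0, "tz": -0.5, "yaw": 0, "claw": 6}, {"tx": 0, "ty": 0, "tz": -0.3, "yaw": 0, "claw": 6}, {"tx": 0, "ty": 0, "tz": -0.3, "yaw": 0, "claw": 6}, {"tx": 0, "ty": 0, "tz": 0, "yaw": 0, "claw": 6}, {"tx": 0, "ty": 0, "tz": 0, "yaw": 0, "claw": 6}, {"tx": 0, "ty": 0, "tz": 0, "yaw": 0, "claw": 7}, {"tx": 0, "ty": 0, "tz": 0, "yaw": 0, "claw": 8}, {"tx": 0, "ty": 0, "tz": 0, "yaw": 0, "claw": 8.54}, {"tx": 0, "ty": 0, "tz": 0, "yaw": 0, "claw": 8.54}, {"tx": 0, "ty": 0, "tz": 0, "yaw": 0, "claw": 8.54}, {"tx": 0, "ty": 0, "tz": 0.5, "yaw": 0, "claw": 8.54}, {"tx": 0, "ty": 0, "tz": 1, "yaw": 0, "claw": 8.54}, {"tx": 0, "ty": 0, "tz": 2, "yaw": 0, "claw": 8.54}, {"tx": 0, "ty": 0, "tz": 3, "yaw": 0, "claw": 8.54}, {"tx": 0, "ty": 0, "tz": 3, "yaw": 0, "claw": 8.54}, {"tx": 0, "ty": 0, "tz": 3, "yaw": 0, "claw": 8.54}, {"tx": 0, "ty": 0, "tz": 3, "yaw": 0, "claw": 8.54}, {"tx": 0, "ty": 0, "tz": 0, "yaw": 0, "claw": 8.54}]'

```text
time_s: 32.3
position: [0.6573, 0.1715, 0.2144]
tool_rot: [[-0.0, 1.0, 0.01], [1.0, 0.0, 0.001], [0.001, 0.01, -1.0]]
ft_force: [-0.5, -0.3, 1.2]
grip_width: 0.0851
gripper_force: 0.0
```

Emit:
servo_tool --steps '[{"tx": -2, "ty": 1, "tz": 0, "yaw": 0, "claw": 8.5}, {"tx": -3, "ty": 1, "tz": 0, "yaw": 0, "claw": 8.5}, {"tx": -3, "ty": 1, "tz": 0, "yaw": 0, "claw": 8.5}, {"tx": -3, "ty": 1, "tz": 0, "yaw": 0, "claw": 8.5}, {"tx": -3, "ty": 1, "tz": 0, "yaw": 0, "claw": 8.5}, {"tx": -3, "ty": 1, "tz": 0, "yaw": 0, "claw": 8.5}, {"tx": -3, "ty": 1, "tz": 0, "yaw": 0, "claw": 8.5}, {"tx": -2, "ty": 1, "tz": 0, "yaw": 0, "claw": 8.5}, {"tx": 0, "ty": 0, "tz": 0, "yaw": 0, "claw": 8.5}, {"tx": 0, "ty": 0, "tz": 0, "yaw": 0, "claw": 8.5}]'

```text
time_s: 33.3
position: [0.4361, 0.2514, 0.2088]
tool_rot: [[-0.001, 1.0, 0.001], [1.0, 0.001, 0.0], [0.0, 0.001, -1.0]]
ft_force: [-0.2, 0.4, -0.4]
grip_width: 0.0849
gripper_force: 0.0
```

```bash
python3 - <<'E'
from h import *
for k,v in pots('side').items(): print(k,v)
print()
for k,v in pots('top').items(): print(k,v)
im,_=grab('top'); cv2.imwrite('pics/t5.png',cv2.resize(im[120:200,170:380,::-1],None,fx=3.8,fy=3.8,interpolation=2))
print(env.observe()['position'],env.observe()['time_s'])
E
```

```text
orange ([367, 222, 18, 23, 340], 0.0457, 0.6599, -0.0997, 0.019)
green ([335, 207, 19, 5, 26], 0.0538, 0.657, -0.0143, 0.02)
cream ([302, 183, 24, 30, 639], 0.061, 0.6571, 0.0815, 0.0289)
blue ([275, 167, 26, 33, 508], 0.0688, 0.6561, 0.1707, 0.0341)

orange ([323, 148, 15, 15, 167], 0.0484, 0.6573, -0.0985, 0.0165)
green ([284, 145, 17, 20, 266], 0.056, 0.652, -0.0112, 0.0199)
cream ([240, 140, 26, 28, 513], 0.0651, 0.6572, 0.0813, 0.0283)
blue ([198, 139, 30, 31, 703], 0.0717, 0.6538, 0.1709, 0.0321)
[0.43678044 0.25092811 0.20835284] 33.45
```

View pics/t5.png

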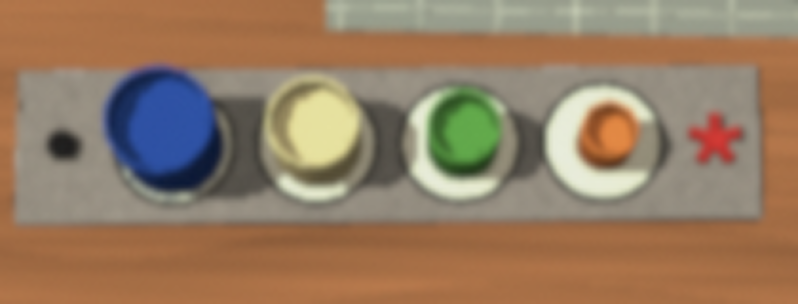

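The top crop shows blue, cream, green, orange and star from left to right, each pot on its disc. The fits are within about 5 mm or better (green's is partial, since part of its rim is in shadow), and every rim height matches standing on the board.

```bash
python3 -c "
from h import *
print(env.close_job())"
```

```text
the job is handed in; nothing more can be done
None
```

All four pots stand upright on their discs in size order, orange at the star end, then green, cream and blue; the arm is clear of them and the job was handed in at about 33.5 s, with no verdict returned.

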